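# Unlock the carver's tool chest by its thumbwheel lock

## Task

Unlock the wooden tool chest: roll the three thumbwheels on its lock, one at a time and with a light fingertip press, until the left one shows 4 dots, the middle one 2 and the right one 5 straight up at the index lines, without dragging a neighbouring wheel along. Then push the lug of the release bolt all the way towards the wheels, gently (no more than 25 N on a wheel or on the lug), so that the bolt stays fully open. Leave the wheels on the code and everything else on the bench and the lid where it lies.

Things in the scene. Friction and masses are not known exactly. Their poses are not given: they have to be found in the camera images.
- chest: Closed wooden tool chest fixed on the bench, 268 x 408 mm, lid top 90 mm high; the lid stays shut. Origin: centre of its underside; z up, +x away from the robot, +y to the robot's left, turned with the chest. On the lid sits the grey lock case, 80 mm (x) by 270 mm (y = -157 to +113 mm), its top 126 mm over the bench.
- wheel_a_top (a point): Topmost point of the left thumbwheel when unpressed, at mid-width: 16 mm above the case's top, chest x = 0, y = +46 mm; axes as the chest's. Plain aluminium wheel, 56 mm diameter, 16 mm wide, axle along chest y 28 mm below this point, 30 mm clear of the next wheel. The smooth rim is rolled by friction under a fingertip pressed on top.
- wheel_a (a joint): Turn of the left wheel (rad); grows as its top rolls to chest +x (away from the robot). Numbers are 1 to 6 black dots on the rim, parted by dark bars: n faces straight up, level with the white index lines on the case, at (n - 1) x 1.047. Stops at -0.3 and 5.54. Drag 0.16 Nm (6 N at the rim) holds it where left; grip differs from lock to lock: a finger pressed too lightly slips.
- axle_a: Sprung axle of the left wheel, with the wheel on it; origin on the wheel's axis at mid-width. A press on the wheel first takes about 2 N, then 12 N per mm of sinking, 5 mm at most. More than 25 N from the fingers damages it (pinching it counts too); about 10 to 18 N is a good rolling press.
- wheel_b_top (a point): Topmost point of the middle thumbwheel when unpressed, at mid-width: 16 mm above the case's top, chest x = 0, y = 0 mm; axes as the chest's. Plain aluminium wheel, 56 mm diameter, 16 mm wide, axle along chest y 28 mm below this point, 30 mm clear of the next wheel. The smooth rim is rolled by friction under a fingertip pressed on top.
- wheel_b (a joint): Turn of the middle wheel (rad); grows as its top rolls to chest +x (away from the robot). Numbers are 1 to 6 black dots on the rim, parted by dark bars: n faces straight up, level with the white index lines on the case, at (n - 1) x 1.047. Stops at -0.3 and 5.54. Drag 0.16 Nm (6 N at the rim) holds it where left; grip differs from lock to lock: a finger pressed too lightly slips.
- axle_b: Sprung axle of the middle wheel, with the wheel on it; origin on the wheel's axis at mid-width. A press on the wheel first takes about 2 N, then 12 N per mm of sinking, 5 mm at most. More than 25 N from the fingers damages it (pinching it counts too); about 10 to 18 N is a good rolling press.
- wheel_c_top (a point): Topmost point of the right thumbwheel when unpressed, at mid-width: 16 mm above the case's top, chest x = 0, y = -46 mm; axes as the chest's. Plain aluminium wheel, 56 mm diameter, 16 mm wide, axle along chest y 28 mm below this point, 30 mm clear of the next wheel. The smooth rim is rolled by friction under a fingertip pressed on top.
- wheel_c (a joint): Turn of the right wheel (rad); grows as its top rolls to chest +x (away from the robot). Numbers are 1 to 6 black dots on the rim, parted by dark bars: n faces straight up, level with the white index lines on the case, at (n - 1) x 1.047. Stops at -0.3 and 5.54. Drag 0.16 Nm (6 N at the rim) holds it where left; grip differs from lock to lock: a finger pressed too lightly slips.
- axle_c: Sprung axle of the right wheel, with the wheel on it; origin on the wheel's axis at mid-width. A press on the wheel first takes about 2 N, then 12 N per mm of sinking, 5 mm at most. More than 25 N from the fingers damages it (pinching it counts too); about 10 to 18 N is a good rolling press.
- bolt: Release bolt with its steel thumb lug; origin at the lug's foot, level with the case top. Slides 20 mm to chest +y (towards the wheels) from locked to its end stop; friction 5 N, stays where left. Passes only when each wheel is within about 0.14 rad of its code number (left 4, middle 2, right 5), else jams after about 3 mm. More than 25 N from the fingers damages it.
- lug_top (a point): Centre of the top of the thumb lug, moving with the bolt; axes as the chest's. Chest x = 0, y = -110 mm when locked and -90 mm when fully open. The lug is 30 mm (x) x 14 mm (y) and stands 22 mm out of the case top, right of the wheels. Push it on its right-hand (chest -y) face, where there is free room.
- gouge_on_lid: Carving gouge lying on the chest's lid, beyond the lock case; 210 mm long, handle 24 mm thick. Not part of the job; leave it where it is. Origin: under the ferrule, blade to +x.
- oilstone: Oilstone on its wooden base lying on the lid, on the robot's side of the lock case, 50 x 150 x 26 mm. Not part of the job; leave it where it is. Origin: on its underside.
- gouge_on_bench: Another gouge, lying on the bench right of the chest, 210 mm long. Not part of the job; leave it where it is. Origin: under the ferrule, blade to +x.
- mallet: Round wooden mallet lying on the bench to the right, head 90 mm thick, 260 mm long. Not part of the job; leave it where it is. Origin: on its underside.
- glue: Yellow glue bottle standing to the left, 60 mm thick, 160 mm high. Not part of the job; leave it where it is. Origin: on its underside.
- mug: Blue mug standing to the left, 80 mm wide, 90 mm high. Not part of the job; leave it where it is. Origin: on its underside.
- carved_block: Block of wood with a carving, 130 x 160 x 40 mm, on the bench to the far right. Not part of the job; leave it where it is. Origin: on its underside.
There are look-alikes about, which are no part of the job. Leave any pink look-alike of the gouge_on_bench alone. There is more than one size of the mug; the one meant has the size given above.

How it is judged:
On the way:
1. all three wheels show the code (left 4, middle 2, right 5, each within 0.15 rad) with the bolt still locked (under 6 mm) (value of joint wheel_a between 2.9916 and 3.2916 rad and value of joint wheel_b between 0.8972 and 1.1972 rad and value of joint wheel_c between 4.0388 and 4.3388 rad and y of lug_top in the frame of chest below -0.104 m), for 0.2 s.
At the end, for the whole second after the job is handed in: The left, middle and right wheels show 4, 2 and 5 (each within 0.15 rad, 9 degrees), the bolt is open to within 2 mm of its 20 mm stop and at rest, and all bystanders are at rest (value of joint wheel_a between 2.9916 and 3.2916 rad and value of joint wheel_b between 0.8972 and 1.1972 rad and value of joint wheel_c between 4.0388 and 4.3388 rad and y of lug_top in the frame of chest above -0.092 m and linear speed of bolt below 0.005 m/s and linear speed of each of gouge_on_lid, oilstone, gouge_on_bench, mallet, glue, mug, carved_block below 0.03 m/s); the robot touches nothing.
It fails at once if the fingers load a wheel with more than 25 N (contact force between the fingers and axle_a above 25 N or contact force between the fingers and axle_b above 25 N or contact force between the fingers and axle_c above 25 N).
It fails at once if the fingers push the lug with more than 25 N (contact force between the fingers and bolt above 25 N).
It fails at once if the fingers bear on two wheels at once ((contact force between the fingers and axle_a above 0.5 N and contact force between the fingers and axle_b above 0.5 N) or (contact force between the fingers and axle_b above 0.5 N and contact force between the fingers and axle_c above 0.5 N) or (contact force between the fingers and axle_a above 0.5 N and contact force between the fingers and axle_c above 0.5 N)).
It fails at once if a bystander is shifted by more than 30 mm (distance of any of gouge_on_lid, oilstone, gouge_on_bench, mallet, glue, mug, carved_block from where it was at the start of the episode above 0.03 m).
It also fails if it takes over 72 s, if anything falls off the work surface, if the arm or the gripper's body presses on something with over 40 N, if the wrist force passes 120 N, or if a joint passes its speed limit or range.

## Robot

A 6-joint arm with a two-finger parallel gripper is mounted at the origin on the work surface. World frame = base frame: x ahead of the robot, y to its left, z up, the work surface at z = 0. Lengths are in m, angles in rad, forces in N, time in s.
With the tool pointing down it reaches from about 0.3 to 0.95 m from the base axis. Payload 3.1 kg.
Tool frame: the origin (TCP) lies on the centre line of the jaws, within the pads' length; the fingertips stand 11 mm ahead of it and the grasp point (between the pads) lies 8 mm behind it; z points along the fingers, y is the line along which they close (so a half turn about z gives the same grasp; the last joint's range is limited). The gripper opens to 85 mm and grips with 20 to 120 N. Pads are 22 mm wide; open, the fingers measure 114 mm over their backs; the gripper's body (76 mm by 85 mm) begins 54 mm behind the grasp point. The pads swing forward as they close: fully open they stand 13 mm farther back than shut.
Start: joints at [1.114, 0.308, 1.634, -0, 1.2, -0.07], TCP at [0.236, 0.579, 0.219] pointing down, gripper open.
Joint ranges: [-3.06, 3.06], [-0.79, 1.96], [0.05, 2.63], [-1.19, 4.34], [0.05, 2.64], [-2.94, 2.94]. Speed limits (rad/s): [2.79, 2.79, 3.14, 3.14, 3.14, 3.14].

## Interface

Orientations are given as [roll, pitch, yaw] about the fixed x, y, z axes, in that order (R = Rz(yaw) Ry(pitch) Rx(roll)).
In Python, from rig import * gives the robot as it stands.
- The arm moves only by the tool send_rows, never from a script. Its argument "commands" is text: rows parted by semicolons, each of 5 numbers parted by spaces: the finger opening in cm, from 0 to 8.54, then the shift along the tool's x, y, z in cm, then the turn about the tool's z in degrees. In form: claw tx ty tz twist; .... A call has exactly 8 rows; each row shifts and turns the commanded pose from where the row before left it, along the tool's axes as they then stand; what a row does not reach is not made up. A row lasts 1/10 s, in which the tool goes at most 50 mm and 8.59 degrees, less where a joint would pass 70% of its speed; a pose out of reach is approached as far as the arm can. A call is refused whole if a number of a shift passes 5 or a number of a turn 8.59, either way. A call with a gripper value outside its range is refused whole. The fingers move at their own pace and stop on an object; "force" is the grip in N (left out, the last holds). Time passes only in rows, so rows that do not move let the fingers close, or fill a call up. It gives the time, the measured TCP pose, the force, the opening and the grip force at its end, in the units of the state.
- observe(): the state, without advancing time (a new reading comes with each control period).
- get_image(name): name is "scene" or "top" or "wrist"; returns a dict with "img" (384x512x3 uint8, red, green, blue), "intrinsics" (3x3 intrinsics, pixels), "rvec" (rotation vector, rad) and "tvec" (3), from world to camera coordinates, as OpenCV has them. Camera axes: x right, y down, z forward; pixel columns grow to the right and rows downward; lengths in m; the calibration is good to about 2 mm. A picture is of the moment at which its call begins. There is no depth.
- sign_off(): hands the job in; it is judged then, once.
Trained networks look in a picture, given as the dict that the camera call returned (one of the last four; its "shot" number tells which), for a name from the list of things; names that differ only in an ending like _2 or _b are one class to them, and where a whole thing is asked for, a point or a joint stands for the part that bears it (a point fixed in the world has none). Each returns a list of dicts, best first, with "conf" (0 to 1); they miss things now and then, are a little off and sometimes report something else, mostly with a low value. They report only what shows in the picture. A call takes as long as a camera call. They do not tell look-alikes from the thing itself.
- trace(picture, query): "mask" (384x512 bool, what is visible of it) and "position" ([column, row] in pixels, amid what is visible of it).
The state is a dict: "t": time; "q": joint angles; "qd": joint speeds; "joint_efforts": joint torques, N m; "tool_pos": TCP position; "orientation": TCP orientation; "ft_force": force on the tool from outside, world axes, zero at the start; "moment": the same for the moment, N m; "grip_width": finger opening in m; "grasp_force": force on a finger pad.
Only numpy, scipy, OpenCV 4.12 (cv2) and the standard library are available. Lean on these libraries where they do the work, as an engineer would, in place of code of your own. Each camera call takes 0.05 s, during which the arm holds its last target. There are 200 camera calls.

## Working session

There is one attempt and no reset: what is moved stays moved. The work goes in short steps, Python scripts to look and compute and a tool call to move; the robot and the scene stay as the last step left them, time stands still between calls to the robot, and variables do not carry over. Pictures are saved under pics/ and viewed, at most 10 in all, crops included, and the job is handed in when it is done.

Besides the shell and the picture viewer there is one more tool, called after "Emit:" as name(argument=value, ...), one argument or row to a line, values as JSON. send_rows: Moves the arm, as the interface text tells. Its arguments: {"type":"object","properties":{"commands":{"type":"string"},"force":{"type":"number"}},"required":["commands"]}

```bash
ls; mkdir -p pics
cat > h.py <<'E'
from rig import *
import numpy as np, cv2
def cam(d):
    R,_=cv2.Rodrigues(np.array(d["rvec"],float)); return np.array(d["intrinsics"],float),R,np.array(d["tvec"],float).ravel()
def proj(d,P):
    K,R,t=cam(d); p=(R@np.atleast_2d(P).T).T+t; p=p@K.T; return p[:,:2]/p[:,2:]
def atz(d,uv,z):
    K,R,t=cam(d); r=R.T@np.linalg.inv(K)@np.array([*uv,1.]); c=-R.T@t; return c+r*(z-c[2])/r[2]
def tri(obs):
    A=[];b=[]
    for d,uv in obs:
        K,R,t=cam(d); r=R.T@np.linalg.inv(K)@np.array([*uv,1.]); r/=np.linalg.norm(r); c=-R.T@t
        M=np.eye(3)-np.outer(r,r); A.append(M); b.append(M@c)
    return np.linalg.solve(sum(A),sum(b))
def save(d,name,box=None,s=1):
    im=d["img"][...,::-1]
    if box: im=im[box[1]:box[3],box[0]:box[2]]
    cv2.imwrite("pics/"+name,cv2.resize(im,None,fx=s,fy=s,interpolation=cv2.INTER_CUBIC))
E
python3 - <<'E'
from h import *
o=observe(); print(o)
ds={n:get_image(n) for n in("scene","top")}
for n,d in ds.items():
    print(n, (-cam(d)[1].T@cam(d)[2]).round(3))
    for q in("wheel_a","wheel_a_top","lug_top","chest","bolt","oilstone"):
        print(q,[(np.round(r["position"]),round(r["conf"],2)) for r in trace(d,q)][:5])
a=np.hstack([ds["scene"]["img"],ds["top"]["img"]])[...,::-1]
cv2.imwrite("pics/a.png",cv2.resize(np.vstack([ds["scene"]["img"],ds["top"]["img"]])[...,::-1],None,fx=.78,fy=.78))
E
```

```text
pics
{'t': 0.0, 'q': array([ 1.11429565e+00,  3.08994866e-01,  1.63519869e+00,  3.48491907e-05,
        1.19969147e+00, -6.96883985e-02]), 'qd': array([-0.00109813, -0.00034696, -0.00092005, -0.00148166,  0.0017342 ,
       -0.0012322 ]), 'joint_efforts': array([-1.08743057e-03, -4.15241504e+01, -2.76669770e+01, -1.16364308e-04,
        1.01397987e-02,  2.45859972e-06]), 'tool_pos': array([0.23540626, 0.57805311, 0.21774764]), 'orientation': array([-3.13930810e+00, -1.91991597e-04,  2.75476748e+00]), 'ft_force': array([-0.61335249, -1.1303133 ,  0.31092589]), 'moment': array([-0.03359226,  0.03913605, -0.02999303]), 'grasp_force': 0.0, 'grip_width': 0.08538469494249741}
scene [ 1.229 -0.389  1.348]
wheel_a [(array([276., 195.]), 0.57), (array([266., 202.]), 0.45)]
wheel_a_top [(array([278., 212.]), 0.93)]
lug_top []
chest [(array([279., 209.]), 0.74)]
bolt [(array([278., 213.]), 0.56), (array([248., 206.]), 0.4), (array([135., 239.]), 0.37)]
oilstone [(array([252., 183.]), 0.69)]
top [ 0.342 -0.059  1.597]
wheel_a [(array([246., 184.]), 0.49)]
wheel_a_top [(array([242., 181.]), 0.7)]
lug_top []
chest [(array([245., 181.]), 0.9), (array([263., 163.]), 0.66)]
bolt []
oilstone [(array([252., 207.]), 0.98)]
```

View pics/a.png

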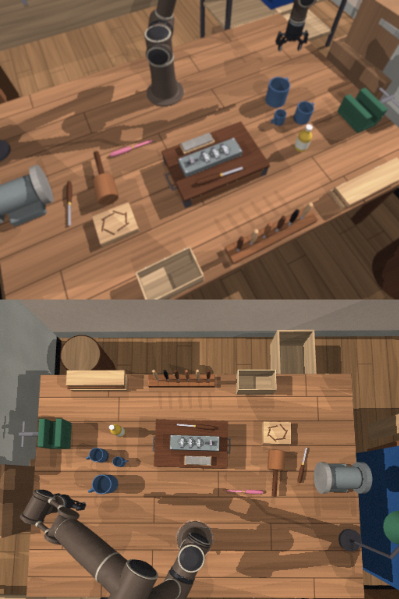

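The pictures show the chest at about (245,181) in top and (279,209) in scene. The grey case on it has three pale wheels, with the oilstone on the robot side and the gouge beyond. I'll get the chest's rough pose next.

Run:
```python
from h import *
d=get_image("top"); s=get_image("scene")
a=trace(d,"wheel_a_top");b=trace(s,"wheel_a_top")
for dd,l in((d,a),(s,b)):
    for m in l[:2]:
        ys,xs=np.where(m["mask"]); print(len(xs),xs.min(),xs.max(),ys.min(),ys.max(),m["conf"])
c=trace(d,"chest")[0]["mask"].astype(np.uint8)
r=cv2.minAreaRect(np.argwhere(c)[:,::-1].astype(np.float32)); print(r)
P=[atz(d,p,.09) for p in cv2.boxPoints(r)]; print(np.round(P,3))
print(tri([(d,a[0]["position"]),(s,b[0]["position"])]))
x=cv2.resize(d["img"][140:225,185:305][...,::-1],None,fx=5,fy=5,interpolation=cv2.INTER_CUBIC)
cv2.imwrite("pics/b.png",x)
```

```text
5326 195 295 153 217 0.62
8119 207 345 156 265 0.74
((245.44186401367188, 184.79043579101562), (99.1034927368164, 61.132568359375), 1.1934893131256104)
[[ 0.411  0.229  0.09 ]
 [ 0.681  0.229  0.09 ]
 [ 0.671 -0.208  0.09 ]
 [ 0.402 -0.2    0.09 ]]
[0.55588839 0.02848423 0.0500344 ]
```

View pics/b.png

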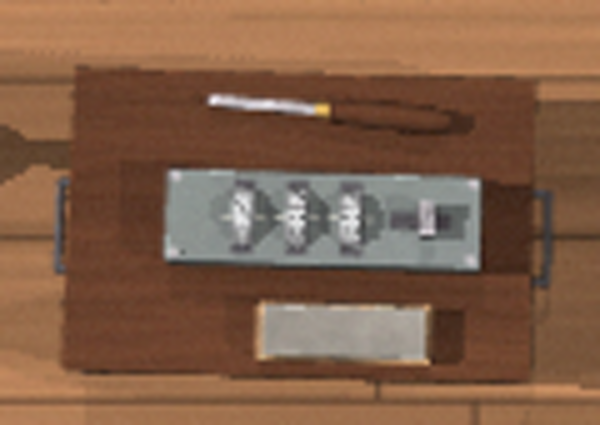

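Emit:
send_rows(
  commands="0 0 0 -3 -7; 0 0 0 -3 -7; 0 0 0 -3 -7; 0 -2.3 -4.3 -0.5 0; 0 -2.3 -4.3 -0.5 0; 0 -2.3 -4.3 -0.5 0; 0 -2.3 -4.3 -0.5 0; 0 -2.3 -4.3 -0.5 0",
)

```text
t: 1.75
tool_pos: [0.3469, 0.3598, 0.3344]
orientation: [3.141, 0.001, 3.122]
ft_force: [0.4, 0.7, -0.1]
grip_width: -0.0002
grasp_force: 0.0
```

Emit:
send_rows(
  commands="0 -2.3 -4.3 -0.5 0; 0 -2.3 -4.3 -0.5 0; 0 -2.3 -4.3 -0.5 0; 0 -2.3 -4.3 -0.5 0; 0 -2.3 -4.3 -0.5 0; 0 -2.3 -4.3 -0.5 0; 0 -2.3 -4.3 -0.5 0; 0 -2.3 -4.3 -0.5 0",
)

```text
t: 2.55
tool_pos: [0.524, 0.0119, 0.3745]
orientation: [3.141, 0.001, 3.121]
ft_force: [1.3, 0.2, 0.1]
grip_width: 0.0
grasp_force: 0.0
```

Run:
```python
from h import *
o=observe(); print({k:np.round(o[k],4) for k in("t","tool_pos","orientation","ft_force","grip_width")})
d=get_image("wrist"); print((-cam(d)[1].T@cam(d)[2]).round(3)); print(cam(d)[1].round(2))
save(d,"c.png",None,1.5)
```

```text
{'t': np.float64(2.55), 'tool_pos': array([0.524 , 0.0119, 0.3745]), 'orientation': array([3.1413e+00, 9.0000e-04, 3.1211e+00]), 'ft_force': array([1.2893, 0.198 , 0.0661]), 'grip_width': np.float64(0.0)}
[0.443 0.014 0.529]
[[ 0.02  1.   -0.  ]
 [ 0.95 -0.02  0.32]
 [ 0.32 -0.01 -0.95]]
```

View pics/c.png

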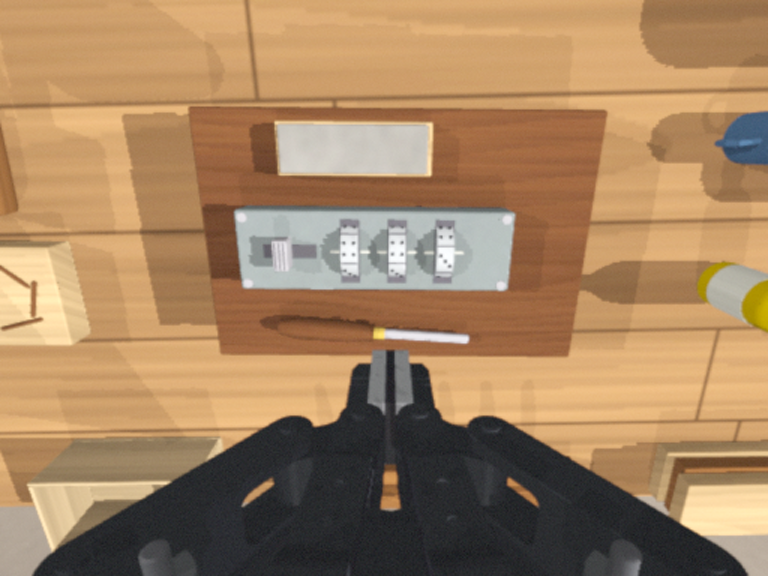

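The wrist picture (1.5x) shows the lug at (281,253) and wheels c, b and a at (349,252), (397,252) and (445,252). The oilstone lies above the case and the gouge below it.

Run:
```python
from h import *
d=get_image("wrist"); s=get_image("top")
g=cv2.cvtColor(d["img"],cv2.COLOR_RGB2GRAY)
save(d,"d.png",(215,135,315,200),8)
u=np.array([[236,208],[514,212],[510,291],[239,289]])/1.5
P=np.array([atz(d,p,.126) for p in u]); print(P.round(4)); 
print(np.linalg.norm(P[1]-P[0]),np.linalg.norm(P[2]-P[1]))
# model corners in chest frame (x,y)
M=np.array([[-.04,-.157],[-.04,.113],[.04,.113],[.04,-.157]])
A,_=cv2.estimateAffinePartial2D(M,P[:,:2]); print(A)
# top view corners from crop b.png (5x, offset 185,140): order TL(-x,-y)=BR there
v=np.array([[480,264],[165,262],[165,170],[481,178]])/5+[185,140]
for i in range(4): print(tri([(d,u[i]),(s,v[i])]).round(4))
```

```text
[[ 0.5    -0.1437  0.126 ]
 [ 0.5106  0.1216  0.126 ]
 [ 0.5904  0.123   0.126 ]
 [ 0.5818 -0.1525  0.126 ]]
0.26550447873451344 0.07990513044749421Traceback (most recent call last):
  File "<stdin>", line 10, in <module>
cv2.error: OpenCV(4.12.0) /io/opencv/modules/calib3d/src/ptsetreg.cpp:1108: error: (-215:Assertion failed) count >= 0 && to.checkVector(2) == count in function 'estimateAffinePartial2D'
```

View pics/d.png

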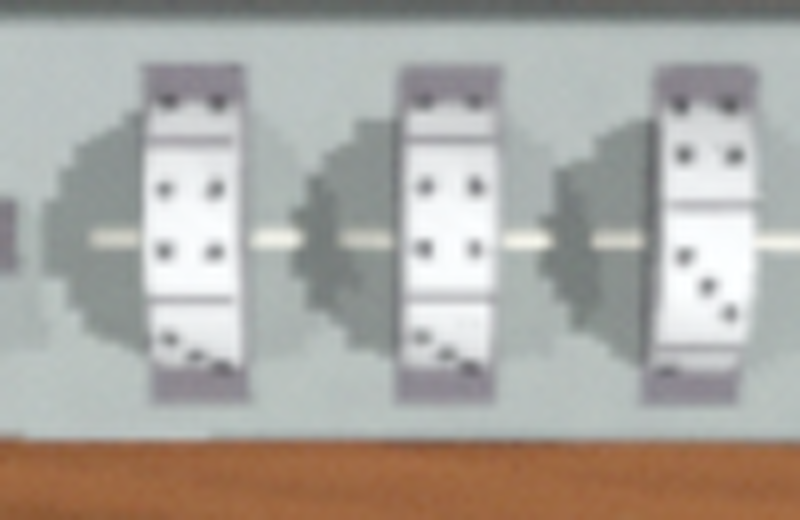

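```bash
cat >> h.py <<'E'
def fit(P):
    M=np.array([[-.04,-.157],[-.04,.113],[.04,.113],[.04,-.157]]); Q=np.asarray(P)[:,:2]
    mc,qc=M.mean(0),Q.mean(0); H=(M-mc).T@(Q-qc); th=np.arctan2(H[0,1]-H[1,0],H[0,0]+H[1,1])
    R=np.array([[np.cos(th),-np.sin(th)],[np.sin(th),np.cos(th)]]); return th,qc-R@mc
YW=dict(a=.046,b=0.,c=-.046)
def w(p,th,o):
    c,s=np.cos(th),np.sin(th); return np.array([o[0]+c*p[0]-s*p[1],o[1]+s*p[0]+c*p[1],p[2]])
def rimang(d,wl,row,th,o):
    al=np.linspace(-1,1,2001); pts=np.array([w((.028*np.sin(a),YW[wl],.114+.028*np.cos(a)),th,o) for a in al])
    uv=proj(d,pts); i=np.argmin(abs(uv[:,1]-row)); return al[i],uv[i]
E
python3 - <<'E'
from h import *
d=get_image("wrist"); s=get_image("top")
u=np.array([[236,208],[514,212],[510,291],[239,289]])/1.5
P=np.array([atz(d,p,.126) for p in u])
v=np.array([[480,264],[165,262],[165,170],[481,178]])/5+[185,140]
V=np.array([atz(s,p,.126) for p in v])
for X in(P,V): print(fit(X))
for i in range(4): print(tri([(d,u[i]),(s,v[i])]).round(4))
th,o=fit(P)
for wl,rows in dict(c=(139,298),b=(139,297),a=(205,346)).items():
    print(wl,[(round(a,3),uv.round(1)) for a,uv in (rimang(d,wl,135+r/8,th,o) for r in rows)], (proj(d,w((0,YW[wl],.142),th,o))[0]-[215,135])*8)
print((proj(d,np.array([w((0,y,.126),th,o) for y in(.065,.023,-.023,-.062)]))-[215,135])*8)
E
```

```text
(np.float64(-0.037592631114356644), array([0.5418214 , 0.01800894]))
(np.float64(-0.015346869225728853), array([0.54066327, 0.0151848 ]))
[ 0.5008 -0.1423  0.1046]
[0.5018 0.1246 0.1461]
[0.5792 0.126  0.1447]
[ 0.575  -0.1418  0.1296]
c [(np.float64(-0.96), array([233.1, 152.4])), (np.float64(0.122), array([232.7, 172.3]))] [141.01555564 279.71165738]
b [(np.float64(-0.986), array([265.2, 152.4])), (np.float64(0.095), array([265. , 172.1]))] [400.15885858 282.63842113]
a [(np.float64(-0.514), array([297.6, 160.6])), (np.float64(0.439), array([296.7, 178.3]))] [659.12011317 285.56312883]
[[751.11711365 265.27275275]
 [523.4225557  262.69458051]
 [273.88129786 259.86903937]
 [ 62.18132681 257.47197291]]
```

The arm was still settling when the first wrist picture was taken, so I'll redo this from the settled view.

Run:
```python
from h import *
o=observe(); print(o["tool_pos"],o["orientation"],o["qd"].round(3))
d=get_image("wrist"); np.save("d.npy",d,allow_pickle=True)
save(d,"e.png",(150,115,350,215),4)
```

```text
[0.52305097 0.01403788 0.37369977] [ 3.14075647e+00 -9.03794550e-04  3.12047294e+00] [ 0.031 -0.012  0.012 -0.001  0.001 -0.001]
```

View pics/e.png

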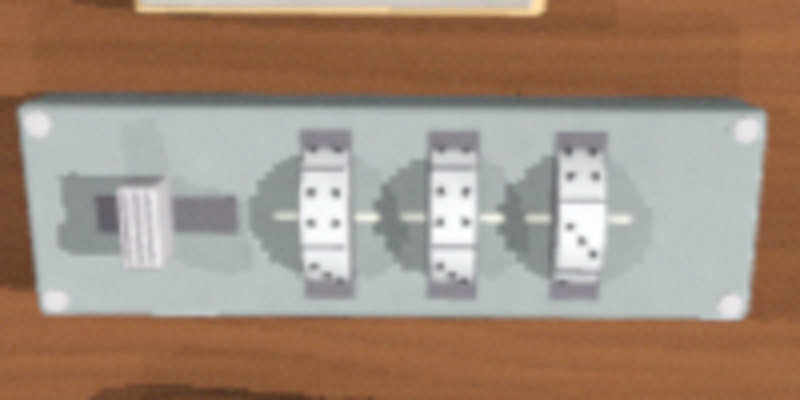

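The lug is at crop (145,222), the wheel columns are at x = 326, 453 and 580, and the index lines are at y≈217. The case corners are at (22,106), (766,112), (748,318) and (42,314).

Run:
```python
from h import *
d=np.load("d.npy",allow_pickle=True).item(); s=get_image("top")
f=lambda a:np.array(a)/4+[150,115]
u=f([[22,106],[766,112],[748,318],[42,314]])
P=np.array([atz(d,p,.126) for p in u]); print(P.round(4),np.linalg.norm(P[1]-P[0]),np.linalg.norm(P[2]-P[1]))
th,o=fit(P); print(th,o)
v=np.array([[480,264],[165,262],[165,170],[481,178]])/5+[185,140]
for i in range(4): print(tri([(d,u[i]),(s,v[i])]).round(4))
for wl,rows in dict(c=(169,246),b=(169,247),a=(202,272)).items():
    print(wl,[(round(a,3),((uv-[150,115])*4).round(1)) for a,uv in (rimang(d,wl,115+r/4,th,o) for r in rows)])
print((proj(d,np.array([w((0,y,.126),th,o) for y in(.069,.023,-.023,-.069)]))-[150,115])*4)
print("lug",((proj(d,np.array([w((0,-.110,.148),th,o)]))-[150,115])*4))
```

```text
[[ 0.4983 -0.1346  0.126 ]
 [ 0.5063  0.1315  0.126 ]
 [ 0.5844  0.1301  0.126 ]
 [ 0.5768 -0.1379  0.126 ]] 0.26614652488258783 0.07804466864433168
-0.02912674549343776 [0.54210955 0.01925861]
[ 0.5023 -0.1422  0.1055]
[0.5008 0.1235 0.1547]
[0.5805 0.127  0.137 ]
[ 0.578  -0.1419  0.1176]
c [(np.float64(-0.745), array([326.2, 169. ])), (np.float64(0.278), array([326.4, 246. ]))]
b [(np.float64(-0.758), array([455.4, 169. ])), (np.float64(0.279), array([454.8, 247. ]))]
a [(np.float64(-0.327), array([585.2, 202. ])), (np.float64(0.723), array([579.7, 272. ]))]
[[641.45782892 217.30212209]
 [516.82067724 216.44017426]
 [392.11019939 215.57771933]
 [267.32633063 214.71475685]]
lug [[141.0089805  228.94262697]]
```

Emit:
send_rows(
  commands="0 -0.5 2.5 3 0; 0 -0.5 2.5 4 0; 0 0 0 4 0; 0 0 0 4 0; 0 0 0 3 0; 0 0 0 2 0; 0 0 0 0.8 0; 0 0 0 0 0",
)

```text
t: 3.7
tool_pos: [0.5331, 0.0648, 0.165]
orientation: [-3.142, -0.003, 3.123]
ft_force: [-0.3, -0.1, -0.0]
grip_width: -0.0001
grasp_force: 0.0
```

```bash
cat > st.py <<'E'
from h import *
for i in range(2): o=observe(); print({k:np.round(o[k],4) for k in("t","tool_pos","orientation","ft_force")})
E
python3 st.py
```

```text
{'t': np.float64(3.7), 'tool_pos': array([0.5331, 0.0648, 0.165 ]), 'orientation': array([-3.1415e+00, -2.5000e-03,  3.1233e+00]), 'ft_force': array([-0.3473, -0.0803, -0.0164])}
{'t': np.float64(3.7), 'tool_pos': array([0.5331, 0.0648, 0.165 ]), 'orientation': array([-3.1415e+00, -2.5000e-03,  3.1233e+00]), 'ft_force': array([-0.3473, -0.0803, -0.0164])}
```

Emit:
send_rows(
  commands="0 0 0 0.5 0; 0 0 0 0.4 0; 0 0 0 0.15 0; 0 0 0 0.05 0; 0 0 0 0.05 0; 0 0 0 0.05 0; 0 0 0 0 0; 0 0 0 0 0",
)

```text
t: 4.5
tool_pos: [0.5345, 0.0636, 0.154]
orientation: [3.142, 0.0, 3.121]
ft_force: [-0.6, -0.2, 0.3]
grip_width: -0.0003
grasp_force: 0.0
```

Emit:
send_rows(
  commands="0 0 0 0.03 0; 0 0 0 0.03 0; 0 0 0 0.03 0; 0 0 0 0.03 0; 0 0 0 0.02 0; 0 0 0 0 0; 0 0 0 0 0; 0 0 0 0 0",
)

```text
t: 5.3
tool_pos: [0.5344, 0.0637, 0.1526]
orientation: [3.142, 0.0, 3.121]
ft_force: [-0.3, -0.2, 1.0]
grip_width: -0.0004
grasp_force: 0.0
```

Emit:
send_rows(
  commands="0 0 0 0.03 0; 0 0 0 0.02 0; 0 0 0 0 0; 0 0 0 0 0; 0 0 0 0 0; 0 0 0 0 0; 0 0 0 0 0; 0 0 0 0 0",
)

```text
t: 6.1
tool_pos: [0.5344, 0.0637, 0.1521]
orientation: [3.142, 0.0, 3.121]
ft_force: [-0.2, -0.2, -0.5]
grip_width: 0.0003
grasp_force: 0.0
```

Emit:
send_rows(
  commands="0 0 0 0.03 0; 0 0 0 0.03 0; 0 0 0 0.03 0; 0 0 0 0.01 0; 0 0 0 0 0; 0 0 0 0 0; 0 0 0 0 0; 0 0 0 0 0",
)

```text
t: 6.9
tool_pos: [0.5344, 0.0637, 0.1511]
orientation: [-3.142, 0.0, 3.121]
ft_force: [0.7, -0.6, -0.8]
grip_width: 0.0
grasp_force: 0.0
```

Emit:
send_rows(
  commands="0 0 0 -0.3 0; 0 -0.45 0 0 0; 0 -0.45 0 0 0; 0 0 0 0.2 0; 0 0 0 0.04 0; 0 0 0 0.03 0; 0 0 0 0.03 0; 0 0 0 0 0",
)

```text
t: 7.7
tool_pos: [0.5432, 0.0635, 0.1509]
orientation: [-3.142, -0.0, 3.121]
ft_force: [0.3, -0.9, -0.3]
grip_width: -0.0
grasp_force: 0.0
```

Emit:
send_rows(
  commands="0 0 0 0.03 0; 0 0 0 0.03 0; 0 0 0 0.03 0; 0 0 0 0.01 0; 0 0 0 0 0; 0 0 0 0 0; 0 0 0 0 0; 0 0 0 0 0",
)

```text
t: 8.5
tool_pos: [0.5434, 0.0635, 0.1501]
orientation: [3.142, 0.0, 3.121]
ft_force: [-0.4, -0.0, 0.4]
grip_width: -0.0001
grasp_force: 0.0
```

Run:
```python
from h import *
o=observe(); print(o["tool_pos"],o["ft_force"])
d=get_image("wrist"); 
T=o["tool_pos"]; print(proj(d,np.array([T,T-[0,0,.011]])))
save(d,"f.png",(150,150,350,300),4)
```

```text
[0.54342856 0.06348268 0.15008858] [-0.39156502 -0.03186617  0.36126908]
[[259.98192444 235.75694877]
 [259.97780083 227.88426348]]
```

View pics/f.png

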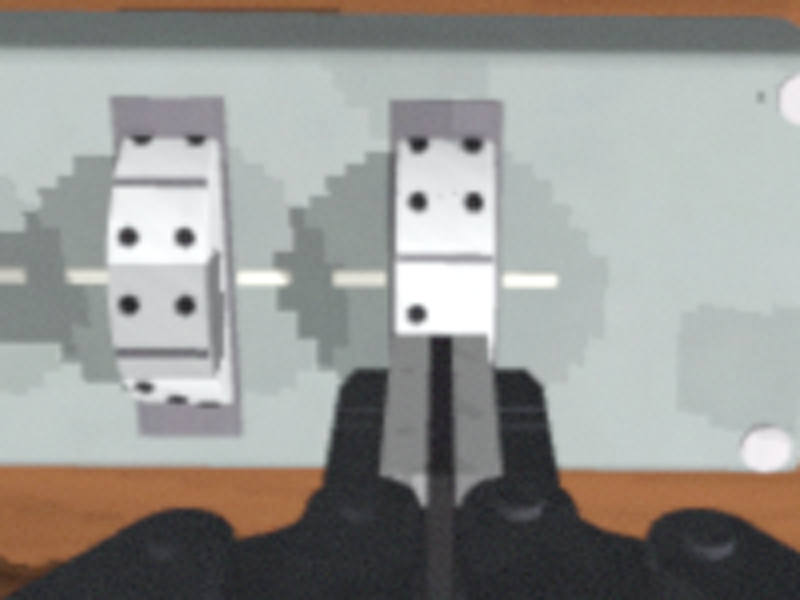

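The finger sits laterally centred on wheel a, with the tip's near edge at crop y≈335. There is no contact yet. I'll check the geometry.

Run:
```python
from h import *
o=observe();T=o["tool_pos"]; d=get_image("wrist"); th,og=-.028,np.array([.542,.0185])
f=lambda p:((proj(d,p)-[150,150])*4).round(0)
print("index",f(np.array([w((0,y,.126),th,og) for y in(.067,.056,.036,.025,.013)])).tolist(),"obs 557,500,388,333 | row 280")
print("corner",f(np.array([w((.04,.113,.126),th,og),w((-.04,0,.126),th,og)])).tolist(), "edge rows 468 / 50")
print("atop",f(np.array([w((0,.046,.142),th,og)])))
for dx in(-.011,-.005,0,.005): print(dx,f(np.array([T+[dx,0,-.011],T+[dx,0,0],T+[dx,0,.02]])).tolist())
for wl,rows in dict(b=(182,352),a=(258,)).items():
    print(wl,[(round(a,3),f(w((.028*np.sin(a),YW[wl],.114+.028*np.cos(a)),th,og))) for a,uv in (rimang(d,wl,150+r/4,th,og) for r in rows)])
```

```text
index [[566.0, 278.0], [503.0, 278.0], [388.0, 277.0], [325.0, 277.0], [256.0, 276.0]] obs 557,500,388,333 | row 280
corner [[805.0, 478.0], [165.0, 51.0]] edge rows 468 / 50
atop [[446. 319.]]
-0.011 [[439.0, 249.0], [438.0, 277.0], [438.0, 339.0]]
-0.005 [[439.0, 283.0], [439.0, 313.0], [439.0, 379.0]]
0 [[440.0, 311.0], [440.0, 343.0], [440.0, 411.0]]
0.005 [[441.0, 339.0], [441.0, 372.0], [441.0, 443.0]]
b [(np.float64(-0.795), array([[163., 182.]])), (np.float64(0.244), array([[164., 352.]]))]
a [(np.float64(-0.358), array([[447., 258.]]))]
```

Emit:
send_rows(
  commands="0 0 0 0.02 0; 0 0 0 0.03 0; 0 0 0 0.03 0; 0 0 0 0.03 0; 0 0 0 0.02 0; 0 0 0 0.01 0; 0 0 0 0 0; 0 0 0 0 0",
)

```text
t: 9.4
tool_pos: [0.5434, 0.0635, 0.1487]
orientation: [-3.142, -0.0, 3.121]
ft_force: [-0.2, -0.3, 0.2]
grip_width: 0.0001
grasp_force: 0.0
```

Run:
```python
from h import *
o=observe();T=o["tool_pos"]; d=get_image("scene"); th,og=-.028,np.array([.542,.0185])
c=proj(d,T)[0].round().astype(int); b=(c[0]-40,c[1]-35,c[0]+40,c[1]+25)
f=lambda p:((proj(d,p)-[b[0],b[1]])*10).round(0).tolist()
print("TCP,tip",f(np.array([T,T-[0,0,.011],T+[.011,0,-.011],T+[-.011,0,-.011]])),"wheel tops",f(np.array([w((0,y,.142),th,og) for y in(.046,0,-.046)])),"lug",f(w((0,-.11,.148),th,og)))
save(d,"g.png",b,10)
```

```text
TCP,tip [[402.0, 346.0], [400.0, 364.0], [416.0, 388.0], [385.0, 340.0]] wheel tops [[403.0, 355.0], [281.0, 403.0], [156.0, 451.0]] lug [[-20.0, 510.0]]
```

View pics/g.png

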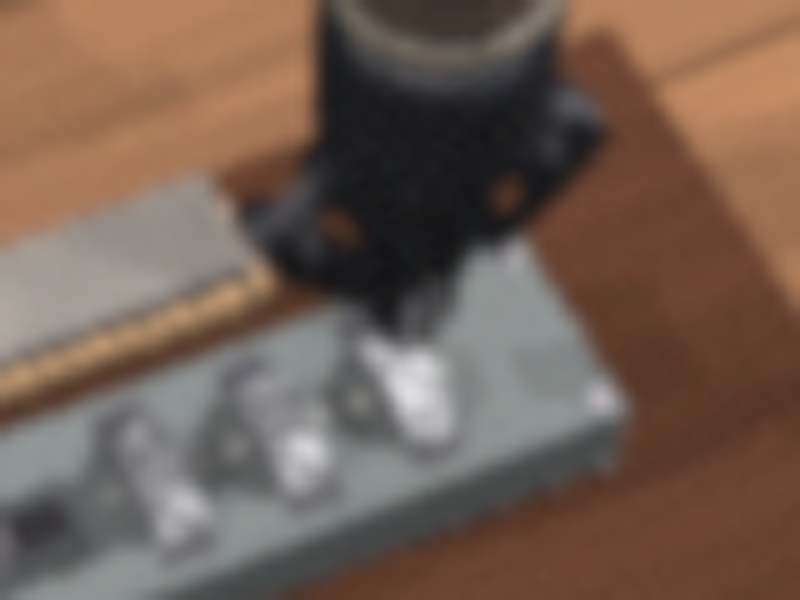

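The scene view agrees with the wrist view: the tip really is well above the wheel, more than 13 mm. I'll descend in measured steps.

Emit:
send_rows(
  commands="0 0 0 0.1 0; 0 0 0 0.1 0; 0 0 0 0.1 0; 0 0 0 0.1 0; 0 0 0 0.1 0; 0 0 0 0 0; 0 0 0 0 0; 0 0 0 0 0",
)

```text
t: 10.25
tool_pos: [0.5435, 0.0635, 0.1437]
orientation: [-3.142, 0.0, 3.121]
ft_force: [0.1, -0.0, 0.7]
grip_width: 0.0
grasp_force: 0.0
```

Run:
```python
from h import *
o=observe();T=o["tool_pos"]; d=get_image("wrist");print(T,o["ft_force"]); th,og=-.028,np.array([.542,.0185])
f=lambda p:((proj(d,p)-[150,150])*4).round(0).tolist()
print("tip",f(np.array([T+[x,0,z] for x,z in((-.011,.019),(-.005,.006),(0,-.004))])),"wheel top",f(w((0,.046,.142),th,og)))
save(d,"h.png",(200,170,330,280),6)
```

```text
[0.54346944 0.06347514 0.14371563] [ 0.09404728 -0.02664197  0.68474783]
tip [[438.0, 336.0], [439.0, 332.0], [440.0, 331.0]] wheel top [[446.0, 337.0]]
```

View pics/h.png

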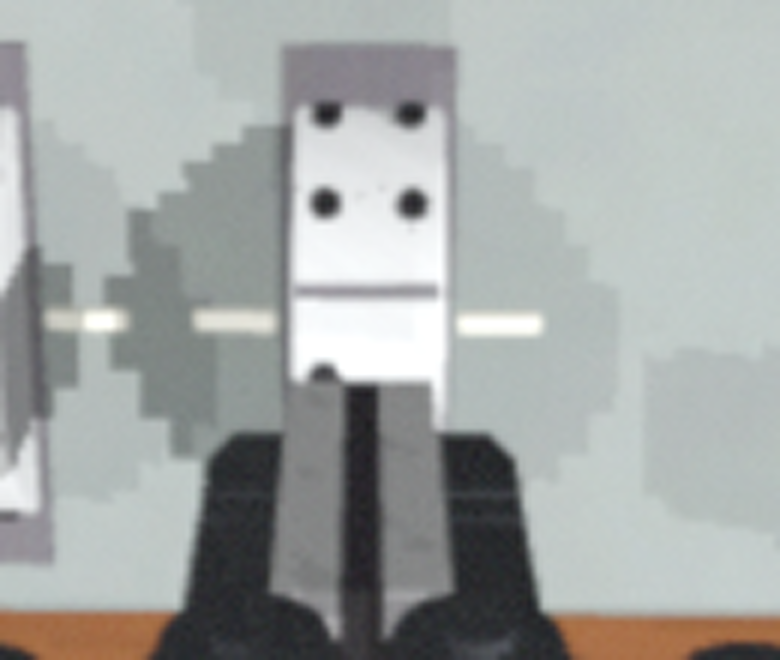

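Emit:
send_rows(
  commands="0 0 0 0.2 0; 0 0 0 0.2 0; 0 0 0 0.2 0; 0 0 0 0.1 0; 0 0 0 0.05 0; 0 0 0 0.05 0; 0 0 0 0 0; 0 0 0 0 0",
)

```text
t: 11.1
tool_pos: [0.5435, 0.0635, 0.1357]
orientation: [3.142, 0.0, 3.121]
ft_force: [-0.4, -0.1, -0.4]
grip_width: 0.0002
grasp_force: 0.0
```

Run:
```python
from h import *
o=observe();T=o["tool_pos"]; d=get_image("wrist");print(T,o["ft_force"])
# shadow / bar profile along wheel column, and joint torque check
im=cv2.cvtColor(d["img"],cv2.COLOR_RGB2GRAY); print(im[195:245,255].tolist())
```

```text
[0.54347087 0.06347467 0.13572714] [-0.39657204 -0.14183523 -0.41759407]
[173, 214, 219, 221, 222, 224, 227, 229, 231, 230, 218, 155, 83, 66, 75, 124, 192, 238, 244, 244, 245, 248, 249, 248, 248, 248, 247, 234, 166, 159, 207, 246, 247, 230, 206, 200, 195, 187, 157, 135, 132, 132, 134, 132, 136, 131, 134, 135, 133, 128]
```

Emit:
send_rows(
  commands="0 0 0 0.04 0; 0 0 0 0.04 0; 0 0 0 0.04 0; 0 0 0 0.02 0; 0 0 0 0.02 0; 0 0 0 0 0; 0 0 0 0 0; 0 0 0 0 0",
)

```text
t: 11.95
tool_pos: [0.5434, 0.0635, 0.1341]
orientation: [3.142, 0.0, 3.121]
ft_force: [-0.3, -0.2, 0.2]
grip_width: -0.0005
grasp_force: 0.0
```

Emit:
send_rows(
  commands="0 0 0 0.04 0; 0 0 0 0.04 0; 0 0 0 0.04 0; 0 0 0 0.02 0; 0 0 0 0.02 0; 0 0 0 0 0; 0 0 0 0 0; 0 0 0 0 0",
)

```text
t: 12.75
tool_pos: [0.5434, 0.0635, 0.1325]
orientation: [3.142, 0.0, 3.121]
ft_force: [-0.6, 0.8, 0.2]
grip_width: 0.0
grasp_force: 0.0
```

Run:
```python
from h import *
o=observe();T=o["tool_pos"]; d=get_image("wrist");print(T,o["ft_force"])
im=cv2.cvtColor(d["img"],cv2.COLOR_RGB2GRAY); print(im[215:245,255].tolist()); print(proj(d,w((0,.046,.142),-.028,[.542,.0185])))
```

```text
[0.54343846 0.06350247 0.13248789] [-0.6250029   0.76782096  0.24616731]
[243, 243, 245, 248, 249, 249, 248, 248, 246, 235, 174, 144, 157, 183, 196, 198, 195, 187, 156, 138, 133, 133, 134, 134, 133, 134, 135, 134, 131, 132]
[[261.69299194 243.11822545]]
```

Emit:
send_rows(
  commands="0 0 0 0.04 0; 0 0 0 0.04 0; 0 0 0 0.04 0; 0 0 0 0.02 0; 0 0 0 0.02 0; 0 0 0 0 0; 0 0 0 0 0; 0 0 0 0 0",
)

```text
t: 13.6
tool_pos: [0.5434, 0.0635, 0.1309]
orientation: [-3.142, 0.0, 3.121]
ft_force: [0.4, -0.5, -0.5]
grip_width: -0.0001
grasp_force: 0.0
```

Emit:
send_rows(
  commands="0 0 0 0.04 0; 0 0 0 0.04 0; 0 0 0 0.04 0; 0 0 0 0.02 0; 0 0 0 0.02 0; 0 0 0 0 0; 0 0 0 0 0; 0 0 0 0 0",
)

```text
t: 14.4
tool_pos: [0.5435, 0.0635, 0.1295]
orientation: [3.142, 0.0, 3.121]
ft_force: [-2.1, -0.6, 4.1]
grip_width: 0.0
grasp_force: 1.7
```

Emit:
send_rows(
  commands="0 0 0 0.02 0; 0 0 0 0.02 0; 0 0 0 0.02 0; 0 0 0 0.02 0; 0 0 0 0 0; 0 0 0 0 0; 0 0 0 0 0; 0 0 0 0 0",
)

```text
t: 15.2
tool_pos: [0.5435, 0.0635, 0.1292]
orientation: [-3.142, 0.0, 3.121]
ft_force: [-3.0, 0.3, 6.9]
grip_width: -0.0002
grasp_force: 3.4
```

Emit:
send_rows(
  commands="0 0 0 0.04 0; 0 0 0 0.04 0; 0 0 0 0.04 0; 0 -0.15 0 0 0; 0 -0.15 0 0 0; 0 -0.15 0 0 0; 0 -0.15 0 0 0; 0 0 0 0 0",
)

```text
t: 16.0
tool_pos: [0.5488, 0.0634, 0.1287]
orientation: [-3.141, -0.002, 3.121]
ft_force: [-4.8, -0.2, 12.0]
grip_width: -0.0001
grasp_force: 5.8
```

```bash
cat > bars.py <<'E'
from h import *
import sys
o=observe(); print(o["tool_pos"].round(4),o["ft_force"].round(1),o["t"])
d=get_image("wrist"); im=cv2.cvtColor(d["img"],cv2.COLOR_RGB2GRAY).astype(float); th,og=-.028,np.array([.542,.0185])
for wl in "abc":
    al=np.linspace(-1.25,1.0,451); Z=[]
    for off in np.linspace(-.0055,.0055,23):
        pts=np.array([w((.028*np.sin(a),YW[wl]+off,.114+.028*np.cos(a)),th,og) for a in al]); uv=proj(d,pts).astype(np.float32)
        Z.append(cv2.remap(im.astype(np.float32),uv[:,0].reshape(-1,1),uv[:,1].reshape(-1,1),cv2.INTER_LINEAR).ravel())
    Z=np.array(Z); m=np.percentile(Z,85,axis=0) # bar: dark across the whole width
    bg=cv2.GaussianBlur(m.reshape(1,-1),(0,0),25).ravel(); dip=bg-m
    pk=[i for i in range(5,446) if dip[i]==dip[i-5:i+6].max() and dip[i]>12]
    print(wl,[(round(al[i],3),int(dip[i]),int(m[i])) for i in pk])
    np.save(f"Z{wl}.npy",Z)
if len(sys.argv)>1:
    cv2.imwrite("pics/"+sys.argv[1],np.hstack([cv2.resize(np.load(f"Z{k}.npy").T,(250,560)) for k in "cba"]))
E
python3 bars.py
```

```text
[0.5488 0.0634 0.1287] [-4.8 -0.2 12. ] 16.0
a [(np.float64(-1.15), 28, 136), (np.float64(-0.195), 57, 145), (np.float64(-0.07), 31, 134)]
b [(np.float64(-1.195), 27, 143), (np.float64(-0.815), 74, 138), (np.float64(-0.135), 18, 205), (np.float64(0.235), 70, 112)]
c [(np.float64(-1.18), 30, 144), (np.float64(-0.78), 80, 134), (np.float64(-0.35), 16, 205), (np.float64(0.25), 68, 112), (np.float64(0.84), 18, 127)]
```

Emit:
send_rows(
  commands="0 -0.13 0 0 0; 0 -0.13 0 0 0; 0 -0.14 0 0 0; 0 0 0 -0.4 0; 0 0 0 -0.6 0; 0 0.9 0 0 0; 0 0.8 0 0 0; 0 0 0 0 0",
)

```text
t: 16.85
tool_pos: [0.5342, 0.0637, 0.1364]
orientation: [-3.141, -0.003, 3.122]
ft_force: [0.2, -1.9, 0.9]
grip_width: 0.0001
grasp_force: 0.0
```

Emit:
send_rows(
  commands="0 0 0 0.4 0; 0 0 0 0.3 0; 0 0 0 0.1 0; 0 0 0 0.06 0; 0 0 0 0.04 0; 0 0 0 0.04 0; 0 0 0 0.04 0; 0 0 0 0 0",
)

```text
t: 17.65
tool_pos: [0.5365, 0.0636, 0.1289]
orientation: [-3.142, -0.001, 3.121]
ft_force: [-3.9, -0.1, 10.0]
grip_width: -0.0001
grasp_force: 4.6
```

```bash
python3 bars.py
```

```text
[0.5365 0.0636 0.1289] [-3.9 -0.1 10. ] 17.65
a [(np.float64(-1.1), 45, 120), (np.float64(-0.48), 41, 137), (np.float64(0.71), 13, 62)]
b [(np.float64(-1.17), 29, 144), (np.float64(-0.81), 70, 137), (np.float64(0.23), 77, 124), (np.float64(0.815), 15, 155)]
c [(np.float64(-1.185), 28, 143), (np.float64(-0.785), 75, 106), (np.float64(0.245), 73, 114), (np.float64(0.875), 14, 152)]
```

Emit:
send_rows(
  commands="0 -0.2 0 0 0; 0 -0.2 0 0 0; 0 -0.2 0 0 0; 0 -0.2 0 0 0; 0 -0.2 0 0 0; 0 -0.2 0 0 0; 0 -0.1 0 0 0; 0 0 0 0 0",
)

```text
t: 18.5
tool_pos: [0.5486, 0.0633, 0.1288]
orientation: [-3.141, -0.003, 3.121]
ft_force: [-5.8, -0.0, 9.6]
grip_width: 0.0002
grasp_force: 5.2
```

```bash
python3 bars.py
```

```text
[0.5486 0.0633 0.1288] [-5.8 -0.   9.6] 18.5
a [(np.float64(-1.16), 29, 136), (np.float64(-0.66), 83, 138), (np.float64(-0.09), 44, 136)]
b [(np.float64(-1.175), 29, 143), (np.float64(-0.805), 80, 132), (np.float64(-0.145), 18, 206), (np.float64(0.23), 70, 112), (np.float64(0.88), 14, 149)]
c [(np.float64(-1.19), 30, 143), (np.float64(-0.785), 75, 138), (np.float64(-0.335), 17, 205), (np.float64(0.245), 67, 113), (np.float64(0.805), 16, 136)]
```

Emit:
send_rows(
  commands="0 -0.13 0 0 0; 0 -0.13 0 0 0; 0 -0.13 0 0 0; 0 0 0 0 0; 0 0 0 -0.4 0; 0 0 0 -0.6 0; 0 2 -1 -1 0; 0 2 -1 -1 0",
)

```text
t: 19.35
tool_pos: [0.5129, 0.044, 0.1576]
orientation: [-3.142, 0.0, 3.122]
ft_force: [0.8, -0.7, 0.2]
grip_width: 0.0
grasp_force: 0.0
```

Emit:
send_rows(
  commands="0 2 -1 -1 0; 0 2 -1 -1 0; 0 2 -0.6 -1 0; 0 0 0 0 0; 0 0 0 0 0; 0 0 0 0 0; 0 0 0 0 0; 0 0 0 0 0",
)

```text
t: 20.15
tool_pos: [0.4527, 0.0195, 0.187]
orientation: [3.142, -0.001, 3.122]
ft_force: [-0.5, 1.5, -1.1]
grip_width: -0.0003
grasp_force: 0.0
```

```bash
python3 bars.py i.png
python3 - <<'E'
from h import *
d=get_image("wrist");np.save("d2.npy",d,allow_pickle=True)
th,og=-.028,np.array([.542,.0185]);f=lambda p:((proj(d,p))).round(1).tolist()
print("index",f(np.array([w((0,y,.126),th,og) for y in(.067,.056,.023,-.023,-.067)])),f(np.array([w((s*.04,y,.126),th,og) for s,y in((-1,-.157),(-1,.113),(1,.113),(1,-.157))])))
print((-cam(d)[1].T@cam(d)[2]).round(3))
g=cv2.cvtColor(d["img"],cv2.COLOR_RGB2GRAY)
for y in(.056+.004,.023,-.023,-.06):
    u=np.array(f(w((0,y,.126),th,og))[0]); c=g[int(u[1])-8:int(u[1])+9,int(round(u[0]))].astype(int); print(y,u,int(u[1])-8,c.tolist())
E
```

```text
[0.4527 0.0195 0.187 ] [-0.5  1.5 -1.1] 20.15
a [(np.float64(-1.15), 28, 142), (np.float64(-0.585), 60, 47)]
b [(np.float64(-0.84), 24, 56), (np.float64(0.165), 44, 61), (np.float64(0.61), 12, 176)]
c [(np.float64(-1.17), 24, 145), (np.float64(-0.77), 31, 157), (np.float64(-0.57), 57, 45)]
index [[333.4, 292.4], [321.5, 292.3], [285.8, 292.1], [235.9, 291.8], [188.2, 291.5]] [[82.2, 252.7], [389.9, 254.7], [377.2, 327.2], [98.1, 325.5]]
[0.372 0.021 0.342]
0.06 [325.9 292.4] 284 [40, 46, 54, 68, 69, 64, 42, 44, 42, 39, 38, 40, 38, 41, 37, 47, 47]
0.023 [285.8 292.1] 284 [38, 43, 46, 41, 38, 45, 36, 42, 40, 46, 42, 40, 34, 33, 40, 43, 38]
-0.023 [235.9 291.8] 283 [45, 43, 38, 42, 45, 45, 48, 44, 44, 43, 42, 45, 42, 41, 41, 42, 41]
-0.06 [195.8 291.5] 283 [43, 44, 49, 42, 48, 42, 47, 45, 43, 43, 43, 44, 46, 42, 45, 46, 47][ WARN:0@0.782] global loadsave.cpp:1063 imwrite_ Unsupported depth image for selected encoder is fallbacked to CV_8U.
```

Emit:
send_rows(
  commands="0 0 0 -2 0; 0 -2 0 -2 0; 0 -4 0 -1 0; 0 -4 0 0 0; 0 -4 0 0 0; 0 -1.7 0 0 0; 0 0 0 0 0; 0 0 0 0 0",
)

```text
t: 21.05
tool_pos: [0.6086, 0.0163, 0.2365]
orientation: [3.141, -0.002, 3.121]
ft_force: [-0.2, 0.1, 0.0]
grip_width: -0.0001
grasp_force: 0.0
```

```bash
python3 bars.py 2>/dev/null
python3 - <<'E'
from h import *
d=get_image("wrist");np.save("d2.npy",d,allow_pickle=True)
th,og=-.028,np.array([.542,.0185]);f=lambda p:((proj(d,p))).round(1)
print((-cam(d)[1].T@cam(d)[2]).round(3))
g=cv2.cvtColor(d["img"],cv2.COLOR_RGB2GRAY)
for y in(.061,.029,.025,-.021):
    u=f(w((0,y,.126),th,og))[0]; r=int(u[1])-8; c=g[r:r+17,int(round(u[0]))].astype(int); print(y,u,r,c.tolist())
c=f(w((0,0,.126),th,og))[0].astype(int); b=(c[0]-75,c[1]-45,c[0]+75,c[1]+45); print(b); save(d,"j.png",b,5)
E
```

```text
[0.6086 0.0163 0.2365] [-0.2  0.1  0. ] 21.05
a [(np.float64(-0.5), 57, 158), (np.float64(0.54), 54, 152)]
b [(np.float64(-0.82), 56, 137), (np.float64(0.24), 60, 164)]
c [(np.float64(-0.805), 45, 151), (np.float64(0.255), 68, 154)]
[0.528 0.018 0.392]
0.061 [327.4 115.1] 107 [168, 168, 169, 169, 170, 173, 193, 233, 243, 223, 177, 167, 167, 171, 169, 169, 170]
0.029 [292.5 114.8] 106 [136, 138, 136, 133, 137, 137, 142, 175, 208, 200, 156, 131, 134, 132, 132, 132, 131]
0.025 [288.2 114.8] 106 [120, 119, 119, 119, 116, 119, 119, 120, 117, 120, 116, 119, 118, 118, 118, 118, 118]
-0.021 [238.  114.4] 106 [121, 120, 119, 122, 121, 121, 121, 124, 123, 124, 120, 115, 117, 120, 118, 121, 120]
(np.int64(185), np.int64(69), np.int64(335), np.int64(159))
```

View pics/j.png

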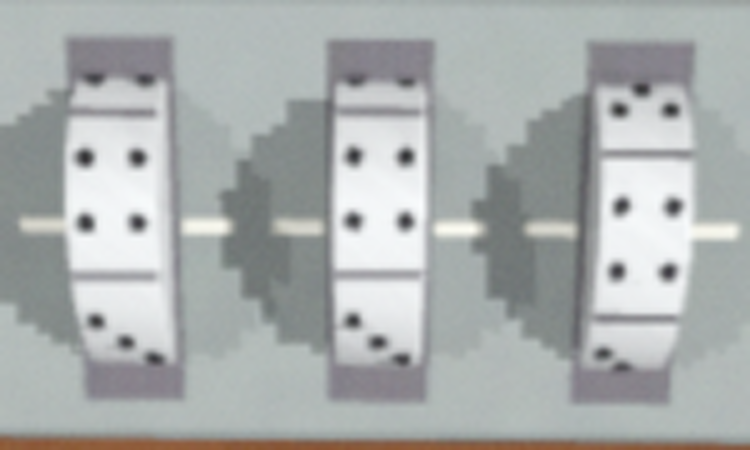

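Wheel a shows 4 straight up: its bars are at -0.50 and +0.54, and the index lines at y≈228 fall between the dot rows. Wheels b and c are untouched, still showing 4 slightly short of the line. Wheel b is next.

Emit:
send_rows(
  commands="0 2.5 0.15 1 0; 0 2.5 0 3 0; 0 0.8 0 3 0; 0 0 0 2 0; 0 0 0 1 0; 0 0 0 0 0; 0 0 0 0 0; 0 0 0 0 0",
)

```text
t: 21.95
tool_pos: [0.5529, 0.0188, 0.1391]
orientation: [-3.142, 0.003, 3.121]
ft_force: [-0.3, 0.4, -1.2]
grip_width: -0.0001
grasp_force: 0.0
```

Emit:
send_rows(
  commands="0 0 0 0.5 0; 0 0 0 0.3 0; 0 0 0 0.1 0; 0 0 0 0.06 0; 0 0 0 0.06 0; 0 0 0 0.06 0; 0 0 0 0.04 0; 0 0 0 0 0",
)

```text
t: 22.75
tool_pos: [0.5521, 0.0188, 0.1284]
orientation: [-3.142, 0.001, 3.121]
ft_force: [-2.8, 0.4, 10.5]
grip_width: 0.0001
grasp_force: 4.9
```

Emit:
send_rows(
  commands="0 0.1 0 0.03 0; 0 0.25 0 0 0; 0 0.25 0 0 0; 0 0.25 0 0 0; 0 0.25 0 0 0; 0 0.25 0 0 0; 0 0.25 0 0 0; 0 0.2 0 0 0",
)

```text
t: 23.55
tool_pos: [0.5388, 0.0189, 0.1292]
orientation: [-3.141, 0.012, 3.121]
ft_force: [4.6, 0.6, 6.1]
grip_width: -0.0003
grasp_force: 3.0
```

```bash
python3 bars.py 2>/dev/null
```

```text
[0.5388 0.0189 0.1292] [4.6 0.6 6.1] 23.55
a [(np.float64(-1.16), 29, 133), (np.float64(-0.505), 82, 144), (np.float64(0.535), 47, 142), (np.float64(0.87), 12, 146)]
b [(np.float64(-1.17), 29, 127), (np.float64(-0.81), 78, 126), (np.float64(-0.37), 37, 128)]
c [(np.float64(-1.185), 28, 136), (np.float64(-0.775), 79, 127), (np.float64(-0.51), 16, 195), (np.float64(0.265), 78, 113), (np.float64(0.855), 16, 145)]
```

Wheel b slipped because the normal force fell to 6 N while pulling. I'll go back and press harder.

Emit:
send_rows(
  commands="0 0 0 -0.5 0; 0 0 0 -0.3 0; 0 -0.8 0 0 0; 0 -0.8 0 0 0; 0 0 0 0.5 0; 0 0 0 0.25 0; 0 0 0 0.06 0; 0 0 0 0.06 0",
)

```text
t: 24.4
tool_pos: [0.5516, 0.0187, 0.128]
orientation: [-3.141, 0.004, 3.121]
ft_force: [-1.0, 0.2, 14.4]
grip_width: 0.0
grasp_force: 7.3
```

Emit:
send_rows(
  commands="0 0 0 0.03 0; 0 0 0 0.03 0; 0 0 0 0.03 0; 0 0 0 0.03 0; 0 0 0 0.02 0; 0 0 0 0 0; 0 0 0 0 0; 0 0 0 0 0",
)

```text
t: 25.2
tool_pos: [0.5517, 0.0188, 0.1276]
orientation: [-3.141, 0.004, 3.121]
ft_force: [-4.2, -1.1, 16.6]
grip_width: 0.0002
grasp_force: 8.6
```

Emit:
send_rows(
  commands="0 0.15 0 0 0; 0 0.25 0 0 0; 0 0.25 0 0 0; 0 0.25 0 0 0; 0 0.25 0 0 0; 0 0.25 0 0 0; 0 0.2 0 0 0; 0 0 0 0 0",
)

```text
t: 26.0
tool_pos: [0.5407, 0.019, 0.1286]
orientation: [3.142, 0.016, 3.121]
ft_force: [5.5, 1.1, 12.9]
grip_width: 0.0004
grasp_force: 6.1
```

```bash
python3 bars.py 2>/dev/null
```

```text
[0.5407 0.019  0.1286] [ 5.5  1.1 12.9] 26.0
a [(np.float64(-1.165), 31, 130), (np.float64(-0.51), 75, 150), (np.float64(0.5), 49, 145)]
b [(np.float64(-1.15), 28, 130), (np.float64(-0.32), 37, 128)]
c [(np.float64(-1.165), 27, 141), (np.float64(-0.785), 78, 129), (np.float64(-0.49), 16, 194), (np.float64(0.245), 71, 109), (np.float64(0.885), 12, 144)]
```

Emit:
send_rows(
  commands="0 0.2 0 0 0; 0 0.2 0 0 0; 0 0.2 0 0 0; 0 0.2 0 0 0; 0 0 0 0 0; 0 0 0 0 0; 0 0 0 -0.6 0; 0 0 0 -0.4 0",
)

```text
t: 26.85
tool_pos: [0.5249, 0.0193, 0.1337]
orientation: [-3.142, -0.002, 3.121]
ft_force: [-0.3, -0.1, 0.2]
grip_width: 0.0002
grasp_force: 0.0
```

Emit:
send_rows(
  commands="0 -1.2 0 0 0; 0 -1.2 0 0 0; 0 0 0 0 0; 0 0 0 0.5 0; 0 0 0 0.25 0; 0 0 0 0.12 0; 0 0 0 0.08 0; 0 0 0 0.04 0",
)

```text
t: 27.65
tool_pos: [0.5512, 0.0188, 0.1276]
orientation: [-3.141, 0.003, 3.121]
ft_force: [-3.0, -0.1, 18.8]
grip_width: -0.0001
grasp_force: 9.1
```

```bash
python3 bars.py 2>/dev/null
```

```text
[0.5512 0.0188 0.1276] [-3.  -0.1 18.8] 27.65
a [(np.float64(-1.17), 29, 133), (np.float64(-0.505), 77, 149), (np.float64(0.515), 68, 131)]
b [(np.float64(-1.135), 28, 130), (np.float64(-0.445), 73, 151), (np.float64(0.025), 33, 129)]
c [(np.float64(-1.19), 28, 138), (np.float64(-0.785), 79, 128), (np.float64(-0.055), 19, 199), (np.float64(0.255), 69, 106), (np.float64(0.82), 12, 136)]
```

Emit:
send_rows(
  commands="0 0.2 0 -0.03 0; 0 0.25 0 0 0; 0 0.25 0 0 0; 0 0.25 0 0 0; 0 0.25 0 0 0; 0 0.25 0 0 0; 0 0.25 0 0 0; 0 0.25 0 0 0",
)

```text
t: 28.5
tool_pos: [0.5371, 0.0191, 0.1287]
orientation: [3.141, 0.016, 3.121]
ft_force: [4.8, 1.1, 11.0]
grip_width: 0.0001
grasp_force: 5.2
```

Emit:
send_rows(
  commands="0 0.2 0 0 0; 0 0.2 0 0 0; 0 0 0 0 0; 0 0 0 -0.6 0; 0 0 0 -0.4 0; 0 -1.2 0 0 0; 0 -1.0 0 0 0; 0 0 0 0 0",
)

```text
t: 29.3
tool_pos: [0.5493, 0.0188, 0.1338]
orientation: [-3.142, 0.0, 3.121]
ft_force: [-0.1, 0.1, 0.4]
grip_width: -0.0002
grasp_force: 0.0
```

Emit:
send_rows(
  commands="0 0 0 0.5 0; 0 0 0 0.25 0; 0 0 0 0.12 0; 0 0 0 0.06 0; 0 0 0 0.04 0; 0 0 0 0.04 0; 0 0 0 0 0; 0 0 0 0 0",
)

```text
t: 30.1
tool_pos: [0.5492, 0.0188, 0.1278]
orientation: [-3.141, 0.002, 3.121]
ft_force: [-4.5, 0.8, 18.6]
grip_width: -0.0001
grasp_force: 9.2
```

```bash
python3 bars.py 2>/dev/null
```

```text
[0.5492 0.0188 0.1278] [-4.5  0.8 18.6] 30.1
a [(np.float64(-1.185), 27, 132), (np.float64(-1.155), 27, 137), (np.float64(-0.5), 76, 150), (np.float64(0.525), 61, 133), (np.float64(0.88), 12, 154), (np.float64(0.935), 12, 148)]
b [(np.float64(-1.11), 40, 118), (np.float64(-0.065), 53, 112)]
c [(np.float64(-1.185), 29, 138), (np.float64(-0.79), 75, 131), (np.float64(-0.12), 20, 198), (np.float64(0.26), 69, 105)]
```

Emit:
send_rows(
  commands="0 0.2 0 -0.02 0; 0 0.25 0 0 0; 0 0.25 0 0 0; 0 0.25 0 0 0; 0 0.25 0 0 0; 0 0.25 0 0 0; 0 0.2 0 0 0; 0 0 0 0 0",
)

```text
t: 30.95
tool_pos: [0.5381, 0.0191, 0.1287]
orientation: [3.142, 0.015, 3.121]
ft_force: [4.4, 1.1, 10.8]
grip_width: 0.0001
grasp_force: 5.4
```

```bash
python3 bars.py 2>/dev/null
```

```text
[0.5381 0.0191 0.1287] [ 4.4  1.1 10.8] 30.95
a [(np.float64(-1.17), 28, 131), (np.float64(-0.51), 74, 152), (np.float64(0.515), 59, 134), (np.float64(0.805), 13, 150)]
b [(np.float64(-1.155), 28, 130), (np.float64(-0.425), 53, 117)]
c [(np.float64(-1.195), 29, 135), (np.float64(-0.785), 69, 130), (np.float64(0.255), 80, 109), (np.float64(0.8), 14, 157)]
```

Emit:
send_rows(
  commands="0 0.12 0 0 0; 0 0.1 0 0 0; 0 0 0 0 0; 0 0 0 -0.5 0; 0 0 0 -1.5 0; 0 -2 -2 -2 0; 0 -2.5 -2.5 -2 0; 0 -0.5 0 -1 0",
)

```text
t: 31.8
tool_pos: [0.5807, -0.0293, 0.1958]
orientation: [-3.14, 0.003, 3.119]
ft_force: [0.4, -0.0, 0.8]
grip_width: -0.0001
grasp_force: 0.0
```

Emit:
send_rows(
  commands="0 0 0 0 0; 0 0 0 0 0; 0 0 0 0 0; 0 0 0 0 0; 0 0 0 0 0; 0 0 0 0 0; 0 0 0 0 0; 0 0 0 0 0",
)

```text
t: 32.6
tool_pos: [0.5783, -0.0267, 0.1944]
orientation: [-3.142, 0.0, 3.121]
ft_force: [0.5, 0.5, -0.0]
grip_width: -0.0002
grasp_force: 0.0
```

```bash
python3 bars.py 2>/dev/null
```

```text
[ 0.5783 -0.0267  0.1944] [ 0.5  0.5 -0. ] 32.6
a [(np.float64(-1.18), 23, 139), (np.float64(-0.51), 72, 154), (np.float64(0.535), 61, 154)]
b [(np.float64(-1.2), 26, 136), (np.float64(-0.495), 71, 157), (np.float64(0.55), 59, 154)]
c [(np.float64(-0.79), 66, 142), (np.float64(0.255), 68, 164)]
```

Emit:
send_rows(
  commands="0 2.5 0 1 0; 0 2 0 2 0; 0 0 0 2 0; 0 0 0 0.7 0; 0 0 0 0.2 0; 0 0 0 0 0; 0 0 0 0 0; 0 0 0 0 0",
)

```text
t: 33.45
tool_pos: [0.5344, -0.026, 0.1364]
orientation: [-3.141, 0.002, 3.121]
ft_force: [-0.5, -1.1, 0.8]
grip_width: 0.0001
grasp_force: 0.0
```

Emit:
send_rows(
  commands="0 0 0 0.2 0; 0 0 0 0.2 0; 0 0 0 0.1 0; 0 0 0 0.06 0; 0 0 0 0.06 0; 0 0 0 0.06 0; 0 0 0 0.04 0; 0 0 0 0 0",
)

```text
t: 34.25
tool_pos: [0.5332, -0.0258, 0.1292]
orientation: [-3.142, -0.0, 3.121]
ft_force: [-2.8, -0.8, 5.8]
grip_width: 0.0002
grasp_force: 3.4
```

Emit:
send_rows(
  commands="0 0 0 0.06 0; 0 0 0 0.06 0; 0 0 0 0.04 0; 0 0 0 0 0; 0 -0.2 0 0 0; 0 -0.25 0 0 0; 0 -0.25 0 0 0; 0 -0.25 0 0 0",
)

```text
t: 35.05
tool_pos: [0.5423, -0.0261, 0.1286]
orientation: [-3.141, -0.002, 3.122]
ft_force: [-5.2, 1.2, 12.2]
grip_width: 0.0001
grasp_force: 6.3
```

Emit:
send_rows(
  commands="0 -0.25 0 0 0; 0 -0.25 0 0 0; 0 -0.25 0 0 0; 0 -0.15 0 0 0; 0 0 0 0 0; 0 0 0 0 0; 0 0 0 0 0; 0 0 0 0 0",
)

```text
t: 35.85
tool_pos: [0.552, -0.0264, 0.1283]
orientation: [-3.141, 0.0, 3.121]
ft_force: [-3.5, -0.3, 9.7]
grip_width: 0.0
grasp_force: 4.4
```

```bash
python3 bars.py 2>/dev/null
```

```text
[ 0.552  -0.0264  0.1283] [-3.5 -0.3  9.7] 35.85
a [(np.float64(-1.175), 27, 135), (np.float64(-0.51), 79, 147), (np.float64(0.52), 68, 139), (np.float64(0.95), 19, 147)]
b [(np.float64(-1.165), 31, 133), (np.float64(-0.495), 77, 150), (np.float64(0.54), 64, 134)]
c [(np.float64(-1.175), 28, 132), (np.float64(-0.13), 71, 147), (np.float64(0.11), 35, 130)]
```

Emit:
send_rows(
  commands="0 0 0 -0.6 0; 0 0 0 -0.4 0; 0 0.9 0 0 0; 0 0.9 0 0 0; 0 0 0 0 0; 0 0 0 0.5 0; 0 0 0 0.2 0; 0 0 0 0.1 0",
)

```text
t: 36.7
tool_pos: [0.5336, -0.0258, 0.129]
orientation: [3.141, -0.001, 3.121]
ft_force: [-3.9, 0.1, 8.4]
grip_width: 0.0003
grasp_force: 4.2
```

Emit:
send_rows(
  commands="0 0 0 0.08 0; 0 0 0 0.06 0; 0 0 0 0.06 0; 0 0 0 0 0; 0 -0.2 0 0 0; 0 -0.25 0 0 0; 0 -0.25 0 0 0; 0 -0.25 0 0 0",
)

```text
t: 37.5
tool_pos: [0.543, -0.0261, 0.1285]
orientation: [-3.141, -0.002, 3.122]
ft_force: [-6.0, -0.7, 13.8]
grip_width: -0.0001
grasp_force: 6.5
```

Emit:
send_rows(
  commands="0 -0.2 0 0 0; 0 -0.2 0 0 0; 0 -0.1 0 0 0; 0 -0.05 0 0 0; 0 0 0 0 0; 0 0 0 0 0; 0 0 0 0 0; 0 0 0 0 0",
)

```text
t: 38.3
tool_pos: [0.5489, -0.0263, 0.1285]
orientation: [-3.141, -0.001, 3.122]
ft_force: [-4.7, 0.6, 13.2]
grip_width: -0.0003
grasp_force: 5.7
```

```bash
python3 bars.py 2>/dev/null
```

```text
[ 0.5489 -0.0263  0.1285] [-4.7  0.6 13.2] 38.3
a [(np.float64(-1.175), 27, 133), (np.float64(-0.51), 83, 144), (np.float64(0.525), 54, 151), (np.float64(0.935), 18, 141)]
b [(np.float64(-1.16), 32, 133), (np.float64(-0.495), 79, 148), (np.float64(0.53), 69, 124)]
c [(np.float64(-1.145), 29, 132), (np.float64(-0.63), 79, 137), (np.float64(0.005), 40, 129)]
```

Emit:
send_rows(
  commands="0 -0.12 0 0 0; 0 -0.12 0 0 0; 0 -0.07 0 0 0; 0 0 0 0 0; 0 0 0 -0.5 0; 0 0 0 -1.5 0; 0 -2 1 -2 0; 0 -2.5 2 -2.5 0",
)

```text
t: 39.15
tool_pos: [0.5965, 0.0021, 0.1916]
orientation: [-3.141, -0.003, 3.119]
ft_force: [0.8, -0.0, -0.4]
grip_width: 0.0001
grasp_force: 0.0
```

Emit:
send_rows(
  commands="0 0 0 0 0; 0 0 0 0 0; 0 0 0 0 0; 0 0 0 0 0; 0 0 0 0 0; 0 0 0 0 0; 0 0 0 0 0; 0 0 0 0 0",
)

```text
t: 39.95
tool_pos: [0.5974, 0.0028, 0.1915]
orientation: [3.142, -0.0, 3.121]
ft_force: [-0.1, -0.4, -0.3]
grip_width: 0.0002
grasp_force: 0.0
```

```bash
python3 bars.py 2>/dev/null
python3 - <<'E'
from h import *
d=get_image("wrist"); th,og=-.028,np.array([.542,.0185])
c=proj(d,w((0,-.03,.126),th,og))[0].astype(int); b=(max(c[0]-115,0),max(c[1]-60,0),c[0]+115,c[1]+60); print(b)
f=lambda p:((proj(d,p)-[b[0],b[1]])*3.4).round(0).tolist()
print("lug top",f(w((0,-.11,.148),th,og)),"lug foot -y face",f(w((0,-.117,.126),th,og)))
save(d,"k.png",b,3.4)
E
```

```text
[0.5974 0.0028 0.1915] [-0.1 -0.4 -0.3] 39.95
a [(np.float64(-0.5), 69, 145), (np.float64(0.525), 69, 142)]
b [(np.float64(-1.205), 27, 129), (np.float64(-0.49), 72, 145), (np.float64(0.54), 72, 132)]
c [(np.float64(-0.505), 67, 149), (np.float64(0.525), 52, 157), (np.float64(0.92), 14, 170)]
(np.int64(124), np.int64(71), np.int64(354), np.int64(191))
lug top [[-2.0, 214.0]] lug foot -y face [[12.0, 202.0]]
```

View pics/k.png

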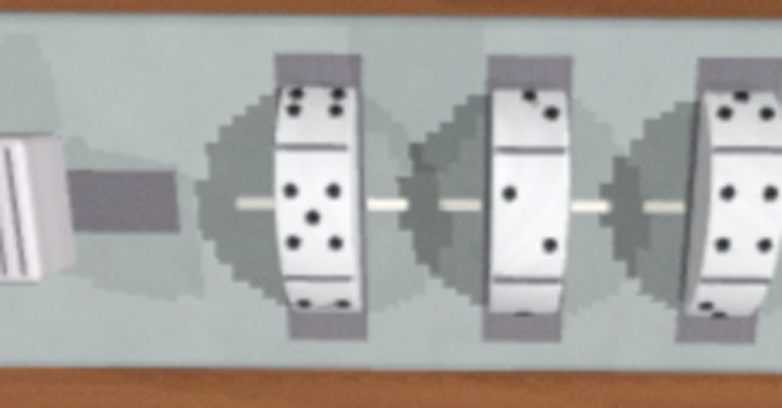

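Both neighbours' codes are visible. c shows 5, b shows 2 and a shows 4 (columns x≈315, 530 and 745), each centred on the index lines at y≈205. The lug is at about (25,210), still locked. Next I go to the right of the lug and push.

Emit:
send_rows(
  commands="0 1.6 -4 0 0; 0 2 -4 0 0; 0 2 -4 0 0; 0 0 -1.1 0.5 0; 0 0 0 2 0; 0 0 0 2 0; 0 0 0 1 0; 0 0 0 0 0",
)

```text
t: 40.85
tool_pos: [0.5376, -0.1262, 0.1347]
orientation: [3.14, -0.004, 3.122]
ft_force: [-0.5, 0.6, 0.4]
grip_width: -0.0003
grasp_force: 0.0
```

Emit:
send_rows(
  commands="0 0 0 0.5 0; 0 0 0 0.5 0; 0 0 0 0.4 0; 0 0 0 0 0; 0 0 0 0 0; 0 0 0 0 0; 0 0 0 0 0; 0 0 0 0 0",
)

```text
t: 41.65
tool_pos: [0.539, -0.1271, 0.1228]
orientation: [-3.141, 0.0, 3.121]
ft_force: [0.5, 0.3, 0.1]
grip_width: -0.0002
grasp_force: 0.0
```

Emit:
send_rows(
  commands="0 0 0.3 0 0; 0 0 0.3 0 0; 0 0 0.3 0 0; 0 0 0.2 0 0; 0 0 0.2 0 0; 0 0 0.2 0 0; 0 0 0.2 0 0; 0 0 0.2 0 0",
)

```text
t: 42.45
tool_pos: [0.5393, -0.1094, 0.1226]
orientation: [-3.139, 0.0, 3.122]
ft_force: [-0.3, -5.3, -1.3]
grip_width: -0.0
grasp_force: 2.6
```

Emit:
send_rows(
  commands="0 0 0.2 0 0; 0 0 0.2 0 0; 0 0 0.2 0 0; 0 0 0.2 0 0; 0 0 0.2 0 0; 0 0 0.2 0 0; 0 0 0.2 0 0; 0 0 0 0 0",
)

```text
t: 43.25
tool_pos: [0.5396, -0.0951, 0.1226]
orientation: [-3.139, 0.0, 3.122]
ft_force: [0.1, -4.6, -0.8]
grip_width: -0.0003
grasp_force: 2.5
```

Emit:
send_rows(
  commands="0 0 0.1 0 0; 0 0 0.1 0 0; 0 0 0.1 0 0; 0 0 0.1 0 0; 0 0 0.1 0 0; 0 0 0 0 0; 0 0 0 0 0; 0 0 0 0 0",
)

```text
t: 44.05
tool_pos: [0.5398, -0.0921, 0.1227]
orientation: [-3.136, 0.001, 3.123]
ft_force: [-0.6, -10.1, -1.5]
grip_width: -0.0001
grasp_force: 5.1
```

Emit:
send_rows(
  commands="0 0 0.1 0 0; 0 0 0.05 0 0; 0 0 0 0 0; 0 0 0 0 0; 0 0 -0.5 0 0; 0 0 -1.5 0 0; 0 0 -0.5 -2 0; 0 0 0 -4 0",
)

```text
t: 44.85
tool_pos: [0.5359, -0.1121, 0.1795]
orientation: [3.138, -0.008, 3.12]
ft_force: [-0.4, 0.5, 0.0]
grip_width: 0.0
grasp_force: 0.0
```

Emit:
send_rows(
  commands="0 -2 2 -3 0; 0 -4 2.5 0 0; 0 -1 2.5 0 0; 0 0 2 0 0; 0 0 0 0 0; 0 0 0 0 0; 0 0 0 0 0; 0 0 0 0 0",
)

```text
t: 45.65
tool_pos: [0.6107, -0.0249, 0.2125]
orientation: [-3.142, -0.0, 3.12]
ft_force: [-0.5, -0.7, -0.2]
grip_width: 0.0
grasp_force: 0.0
```

```bash
python3 bars.py 2>/dev/null
python3 - <<'E'
from h import *
d=get_image("wrist"); th,og=-.028,np.array([.542,.0185])
im=d["img"].astype(int).mean(2)
# brightness profile along y at lug-top height, chest x=0.. lug light vs case
for x in(-.008,.008):
    ys=np.arange(-.125,-.07,.002); uv=proj(d,np.array([w((x,y,.148),th,og) for y in ys])).round().astype(int)
    print([(round(y*1000),int(im[v,u])) for y,(u,v) in zip(ys,uv) if 0<=u<512 and 0<=v<384])
E
```

```text
[ 0.6107 -0.0249  0.2125] [-0.5 -0.7 -0.2] 45.65
a [(np.float64(-0.52), 66, 147), (np.float64(0.535), 65, 142)]
b [(np.float64(-0.505), 66, 147), (np.float64(0.545), 70, 135)]
c [(np.float64(-0.5), 61, 150), (np.float64(0.525), 52, 158)]
[(-125, 183), (-123, 161), (-121, 157), (-119, 157), (-117, 153), (-115, 115), (-113, 114), (-111, 122), (-109, 124), (-107, 125), (-105, 125), (-103, 125), (-101, 122), (-99, 121), (-97, 155), (-95, 167), (-93, 214), (-91, 179), (-89, 223), (-87, 200), (-85, 224), (-83, 199), (-81, 194), (-79, 164), (-77, 162), (-75, 170), (-73, 170), (-71, 172)]
[(-125, 185), (-123, 186), (-121, 188), (-119, 187), (-117, 186), (-115, 141), (-113, 139), (-111, 138), (-109, 137), (-107, 138), (-105, 137), (-103, 139), (-101, 141), (-99, 139), (-97, 179), (-95, 183), (-93, 224), (-91, 199), (-89, 218), (-87, 174), (-85, 218), (-83, 202), (-81, 192), (-79, 174), (-77, 172), (-75, 171), (-73, 172), (-71, 174)]
```

```bash
python3 -c "
from rig import *
print(sign_off())"
```

```text
the job is handed in; nothing more can be done
None
```

The job is handed in at about 46 s on the clock: the wheels show 4, 2 and 5, each within about 0.03 rad of its index line, and the bolt is pushed to its end stop and stays open. The judge returned no verdict. The highest force I read was about 19 N, on the middle wheel; the lug's was about 10 N. I saw nothing else get touched, but I did not check the bystanders again before handing in.

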